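# Sweep off the packing desk's charging strip

## Task

Closing time in the stockroom: on the packing desk, switch off the long power strip with the row of four toggles, flipping them all over to their off side in one unbroken drag of the closed fingers along the row, without lifting away part-way. Leave the two toggles of the short power strip on, and finish clear of both strips.

Things in the scene. Friction and masses are not known exactly. Their poses are not given: they have to be found in the camera images.
- row (a point): Long power strip: grey housing 320 x 84 x 40 mm, fixed, four flat steel toggles in a row on one side of its top, sockets on the other. Point: middle of the toggle row on the top face (40 mm above the desk); z up, y along the row from the on end (cord gland) to the off end. A fingertip drawn towards +y with its end 36 mm above the top face pushes each toggle over and passes above it.
- short (a point): Short power strip, the same build but 200 mm long with only two toggles, at y = -32.5 and +32.5 mm; not to be switched. Point and axes as for the long strip: middle of its toggle row, on its top face 40 mm above the desk.
- sw1 (a joint): Toggle 1 of the long strip (first, at the -y end), pivot at y = -97.5 mm of row, 5 mm above the top face; 18 mm wide, 8 thick, 44 long. Angle in rad: 0 = on (leans to -y, tip 15 mm that side and 47 mm above the top face), 1.5 = off (lies over to +y, top at 27 mm). Weighted: once past upright (0.35) it falls over to off by itself; about 0.3 N at the tip.
- sw2 (a joint): Toggle 2 of the long strip (second), pivot at y = -32.5 mm of row, 5 mm above the top face; 18 mm wide, 8 thick, 44 long. Angle in rad: 0 = on (leans to -y, tip 15 mm that side and 47 mm above the top face), 1.5 = off (lies over to +y, top at 27 mm). Weighted: once past upright (0.35) it falls over to off by itself; about 0.3 N at the tip.
- sw3 (a joint): Toggle 3 of the long strip (third), pivot at y = +32.5 mm of row, 5 mm above the top face; 18 mm wide, 8 thick, 44 long. Angle in rad: 0 = on (leans to -y, tip 15 mm that side and 47 mm above the top face), 1.5 = off (lies over to +y, top at 27 mm). Weighted: once past upright (0.35) it falls over to off by itself; about 0.3 N at the tip.
- sw4 (a joint): Toggle 4 of the long strip (last, at the +y end), pivot at y = +97.5 mm of row, 5 mm above the top face; 18 mm wide, 8 thick, 44 long. Angle in rad: 0 = on (leans to -y, tip 15 mm that side and 47 mm above the top face), 1.5 = off (lies over to +y, top at 27 mm). Weighted: once past upright (0.35) it falls over to off by itself; about 0.3 N at the tip.
- keep1 (a joint): Toggle 1 of the short strip, same build and angles as those of the long one. It is on (0) and must stay on.
- keep2 (a joint): Toggle 2 of the short strip, same build and angles as those of the long one. It is on (0) and must stay on.
Things that resemble listed ones, but are neither listed nor needed, are in the scene too. Leave any green look-alike of the part that bears short alone.

How it is judged:
By the outcome, as a careful person would: the job done as asked, in the order asked, and still so for the second after the job is handed in, with the robot touching nothing.
It also fails if it takes over 32 s, if anything falls off the work surface, if the arm or the gripper's body presses on something with over 40 N, if the wrist force passes 120 N, or if a joint passes its speed limit or range.

## Robot

A 6-joint arm with a two-finger parallel gripper is mounted at the origin on the work surface. World frame = base frame: x ahead of the robot, y to its left, z up, the work surface at z = 0. Lengths are in mm, angles in rad, forces in N, time in s.
With the tool pointing down it reaches from about 325 to 1000 mm from the base axis. Payload 5.1 kg.
Tool frame: the origin (TCP) lies between the finger pads; the fingertips stand 8 mm ahead of it and the grasp point (between the pads) lies 11 mm behind it; z points along the fingers, y is the direction in which the jaws open and shut (so a half turn about z gives the same grasp; the last joint's range is limited). The gripper opens to 85 mm and grips with 20 to 120 N. Pads are 22 mm wide; open, the fingers measure 114 mm over their backs; the gripper's body (76 mm by 85 mm) begins 54 mm behind the grasp point. The pads swing forward as they close: fully open they stand 13 mm farther back than shut.
Start: joints at [1.177, 0.124, 1.65, -0, 1.367, -0.083], TCP at [198.804, 618.839, 239.322] pointing down, gripper open.
Joint ranges: [-2.61, 2.61], [-1.02, 2.33], [0.03, 2.71], [-1.35, 4.49], [0.32, 2.68], [-2.91, 2.91]. Speed limits (rad/s): [2.57, 2.57, 3.14, 3.14, 3.14, 3.14].

## Interface

Orientations are given as [roll, pitch, yaw] about the fixed x, y, z axes, in that order (R = Rz(yaw) Ry(pitch) Rx(roll)).
In Python, from station import env gives the robot as it stands.
- The arm moves only by the tool drive_tool, never from a script. Its argument "rows" is a list that holds one entry, the list of rows, each a list of 4 numbers: the shift along the tool's x, y, z in cm, then the turn about the tool's z in rad. In form: [[[tx, ty, tz, turn], ...]]. A call has 1 to 20 rows; each row is the pose to reach, as a shift and turn from the pose measured when the call began, along the tool's axes at that moment; what a row does not reach only later rows make up. A row lasts 1/12 s, in which the tool goes at most 41.7 mm and 7.16 degrees, less where a joint would pass 70% of its speed; a pose out of reach is approached as far as the arm can. A call with a gripper value outside its range is refused whole. "gripper" is the opening in per cent of the stroke, from 0 (shut) to 100 (fully open), set as the call begins (left out, the last holds). The fingers move at their own pace and stop on an object; "squeeze" is the grip in N (left out, the last holds). Time passes only in rows, so rows that repeat a pose let the fingers close. It gives the time, the measured TCP pose, the force and the opening at its end, in the units of the state.
- env.get_state(): the state, without advancing time (a new reading comes with each control period).
- env.grab_frame(name): name is "side" or "top"; returns a dict with "img" (420x560x3 uint8, red, green, blue), "z_map" (420x560 float32, mm along the optical axis (not along the pixel's ray), 0 where there is no reading), "intrinsics" (3x3 intrinsics, pixels), "T" (4x4, takes a point from camera to world coordinates). Camera axes: x right, y down, z forward; pixel columns grow to the right and rows downward; lengths in mm; the calibration is good to about 2 mm. A picture is of the moment at which its call begins.
- env.hand_in(): hands the job in, once; it reports no verdict.
The state is a dict: "t": time; "q": joint angles; "qd": joint speeds; "tau": joint torques, N m; "tool_pos": TCP position; "orientation": TCP orientation; "wrist_force": force on the tool from outside, world axes, zero at the start; "moment": the same for the moment, N m; "width": finger opening in mm.
Only numpy, scipy, OpenCV 4.12 (cv2) and the standard library are available. Lean on these libraries where they do the work, as an engineer would, in place of code of your own. Each camera call takes 0.05 s, during which the arm holds its last target.

## Working session

There is one attempt and no reset: what is moved stays moved. The work goes in short steps, Python scripts to look and compute and a tool call to move; the robot and the scene stay as the last step left them, time stands still between calls to the robot, and variables do not carry over. Pictures are saved under pics/ and viewed, and the job is handed in when it is done.

Besides the shell and the picture viewer there is one more tool, called by a JSON object that holds its "fn" and its "kwargs", one argument or row to a line. drive_tool: Moves the arm, as the interface text tells. Its arguments: {"type":"object","properties":{"rows":{"type":"array"},"gripper":{"type":"number"},"squeeze":{"type":"number"}},"required":["rows"]}

```bash
mkdir -p pics; ls
python3 - <<'E'
from station import env
import cv2,numpy as np
for n in ("top","side"):
    f=env.grab_frame(n)
    cv2.imwrite(f"pics/{n}0.png",f["img"][:,:,::-1])
    np.savez(f"{n}0.npz",**f)
    print(n,f["intrinsics"].round(1).tolist(),f["T"].round(3).tolist())
print(env.get_state())
E
```

```text
pics
top [[522.8, 0.0, 286.4], [0.0, 522.8, 211.3], [0.0, 0.0, 1.0]] [[-0.025, -0.987, 0.158, 277.622], [-1.0, 0.025, -0.003, -1.278], [-0.001, -0.158, -0.987, 1083.822], [0.0, 0.0, 0.0, 1.0]]
side [[454.2, 0.0, 280.9], [0.0, 454.2, 215.1], [0.0, 0.0, 1.0]] [[0.998, -0.041, 0.055, 399.81], [-0.068, -0.71, 0.701, -741.68], [0.01, -0.703, -0.711, 829.75], [0.0, 0.0, 0.0, 1.0]]
{'t': 0.1, 'q': array([ 1.17738800e+00,  1.24440450e-01,  1.65153822e+00,  6.87129659e-06,
        1.36750472e+00, -8.26130837e-02]), 'qd': array([-1.73880447e-03, -1.79063786e-03, -3.17777723e-03, -2.93901188e-05,
       -6.70773253e-04,  8.38007275e-04]), 'tau': array([-1.62432716e-04, -4.24934077e+01, -3.66650426e+01, -1.07136841e-04,
        3.91479407e-03,  5.47127144e-06]), 'tool_pos': array([198.60755772, 618.34971093, 238.17510438]), 'orientation': array([-3.13970893e+00, -1.62725653e-04,  2.83079587e+00]), 'wrist_force': array([ 0.71126216,  0.28418285, -0.15445983]), 'moment': array([0.03081692, 0.01416641, 0.03103255]), 'width': 85.40949769013282}
```

View pics/top0.png

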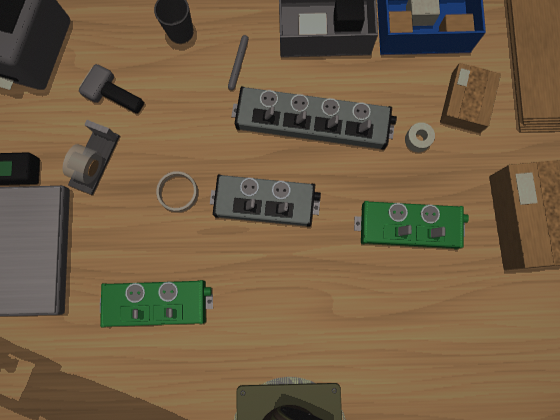

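View pics/side0.png

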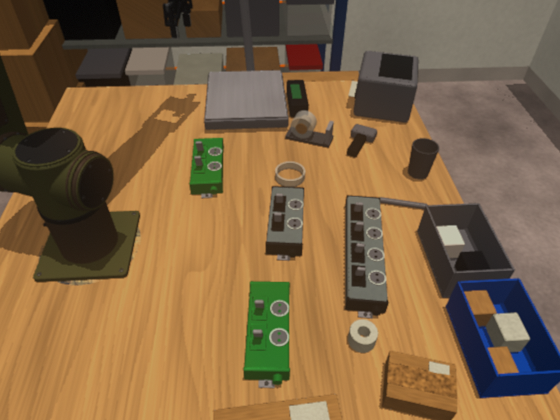

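The long grey strip (four toggles) is at about top (315,117), side (365,250). The short grey strip with two toggles is at top (265,200), side (286,220). The green two-toggle strips at top (412,225) and (153,303) are look-alikes to leave alone. I'll confirm this in an enlarged crop and measure.

Run:
```python
import cv2,numpy as np
a=np.load("top0.npz")["img"][75:235,195:415,::-1]
b=np.load("side0.npz")["img"][180:320,250:400,::-1]
cv2.imwrite("pics/ctop.png",cv2.resize(a,None,fx=3.6,fy=3.6,interpolation=cv2.INTER_CUBIC))
cv2.imwrite("pics/cside.png",cv2.resize(b,None,fx=4.2,fy=4.2,interpolation=cv2.INTER_CUBIC))
# heights
for n in("top","side"):
    d=np.load(n+"0.npz");z=d["z_map"];K=d["intrinsics"];T=d["T"]
    v,u=np.mgrid[:420,:560]
    P=np.stack([(u-K[0,2])*z/K[0,0],(v-K[1,2])*z/K[1,1],z],-1)@T[:3,:3].T+T[:3,3]
    np.save(n+"P.npy",P)
    H=P[...,2]
    m=(H>32)&(H<46)&(z>0)
    # long strip region
    for nm,c,r in(("row",(315,117) if n=="top" else (365,250),None),("short",(265,200) if n=="top" else (286,220),None)):
        nl,lab,st,ce=cv2.connectedComponentsWithStats(m.astype(np.uint8))
        yy,xx=np.nonzero(m); k=np.argmin((xx-c[0])**2+(yy-c[1])**2); l=lab[yy[k],xx[k]]
        Q=P[lab==l]; 
        r=cv2.minAreaRect(Q[:,:2].astype(np.float32)); print(n,nm,len(Q),r,np.median(Q[:,2]))
        bx=st[l]; 
        s=H[bx[1]-12:bx[1]+bx[3]+12,bx[0]-12:bx[0]+bx[2]+12]
        print(" desk",np.median(H[abs(H)<15]))
```

```text
top row 5444 ((645.5247802734375, -65.85220336914062), (322.2113952636719, 86.81139373779297), 80.35274505615234) 41.03335290446216
 desk 0.5935606189601685
top short 3771 ((470.68585205078125, 40.52728271484375), (202.09268188476562, 85.86984252929688), 82.6562728881836) 40.97719225283004
 desk 0.5935606189601685
side row 3559 ((647.0030517578125, -67.5787353515625), (324.6440734863281, 85.11479187011719), 80.37039184570312) 41.950424890013664
 desk 1.4702856594015543
side short 1862 ((471.7037353515625, 39.677162170410156), (205.02471923828125, 84.20330047607422), 82.79859924316406) 41.78148881998999
 desk 1.4702856594015543
```

View pics/ctop.png

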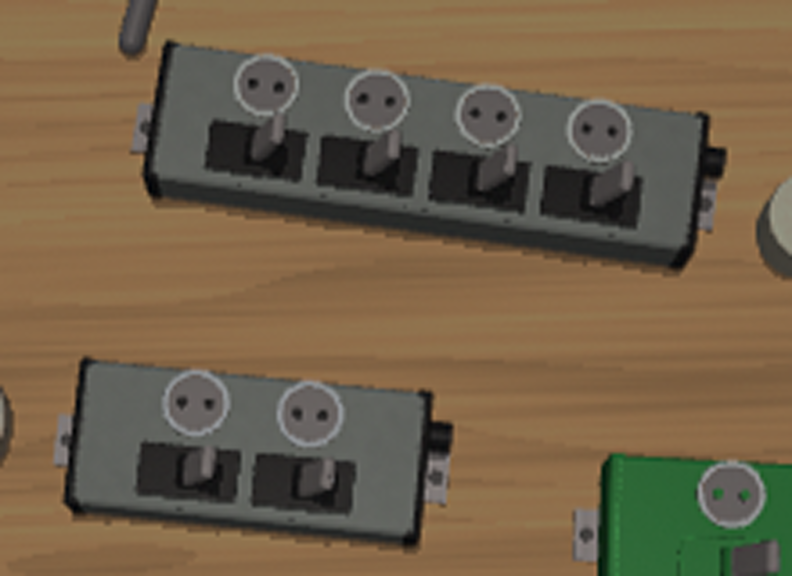

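View pics/cside.png

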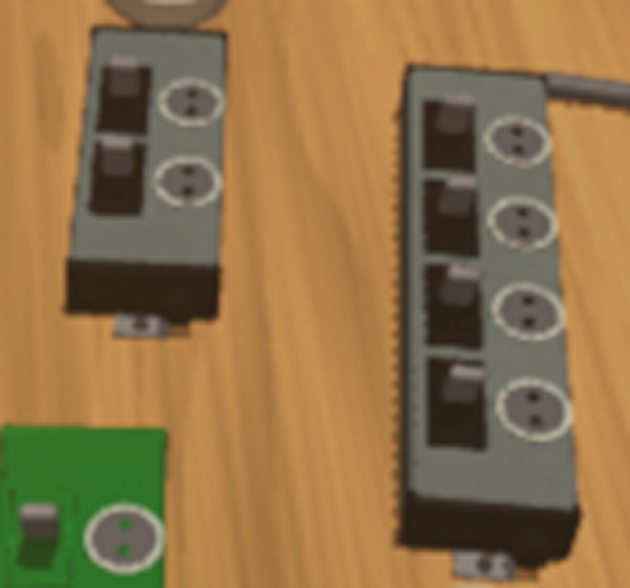

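The crops confirm it: the long grey strip has its cord gland at crop (712,162), towards world -y, and its four toggles lean to that side. +y of row is therefore image-left (world +y). The short strip has two toggles at crop (200,465) and (318,478). Next I'll find the toggle row line and plan the path.

Run:
```python
import cv2,numpy as np
d=np.array([np.cos(np.radians(80.36)),np.sin(np.radians(80.36))]); n=np.array([d[1],-d[0]]) # n = +x of row (d=y)
c=np.array([646.2,-66.7])
for nm in("top","side"):
    P=np.load(nm+"P.npy"); D=np.load(nm+"0.npz")
    L=(P[...,:2]-c)@np.stack([d,n],1)
    H=P[...,2]
    m=(abs(L[...,0])<150)&(abs(L[...,1])<45)&(H>62)&(H<100)
    k,lab,st,ce=cv2.connectedComponentsWithStats(m.astype(np.uint8))
    for i in range(1,k):
        q=lab==i
        if q.sum()<8: continue
        print(nm,"toggle",q.sum(),"along",L[q][:,0].min().round(1),L[q][:,0].max().round(1),"across",L[q][:,1].min().round(1),L[q][:,1].max().round(1),"H",H[q].max().round(1), "top across",np.median(L[q&(H>80)][:,1]).round(1))
    # dark slots
    K=D["intrinsics"];T=D["T"]
    v,u=np.mgrid[:420,:560]
    R=np.stack([(u-K[0,2])/K[0,0],(v-K[1,2])/K[1,1],np.ones_like(u,float)],-1)@T[:3,:3].T
    s=(41-T[2,3])/R[...,2]; X=R*s[...,None]+T[:3,3]
    LL=(X[...,:2]-c)@np.stack([d,n],1)
    g=cv2.cvtColor(D["img"],cv2.COLOR_RGB2GRAY)
    m=(abs(LL[...,0])<140)&(abs(LL[...,1])<36)&(g<42)
    k,lab,st,ce=cv2.connectedComponentsWithStats(m.astype(np.uint8))
    for i in range(1,k):
        q=lab==i
        if q.sum()<40: continue
        print(nm,"slot",q.sum(),"along",LL[q][:,0].min().round(1),LL[q][:,0].max().round(1),"across",LL[q][:,1].min().round(1),LL[q][:,1].max().round(1))
```

```text
top toggle 70 along 80.9 96.8 across -28.4 -9.4 H 89.5 top across -20.2
top toggle 73 along 15.5 32.1 across -27.9 -10.8 H 91.9 top across -19.9
top toggle 79 along -49.3 -32.9 across -28.9 -9.5 H 90.4 top across -20.2
top toggle 87 along -114.3 -97.4 across -27.9 -10.9 H 90.3 top across -19.6
top slot 293 along 70.7 126.5 across -32.2 -3.2
top slot 286 along 5.7 61.6 across -31.9 -3.1
top slot 280 along -59.0 -4.0 across -32.1 -3.1
top slot 281 along -124.6 -69.0 across -32.0 -2.8
side toggle 54 along 78.3 89.0 across -26.0 -8.3 H 91.4 top across -17.5
side toggle 59 along 14.3 25.8 across -26.4 -8.4 H 90.4 top across -19.5
side toggle 59 along -51.2 -40.4 across -26.1 -8.2 H 90.3 top across -17.5
side toggle 63 along -115.6 -105.1 across -26.0 -8.7 H 91.3 top across -17.9
side slot 89 along 76.1 125.6 across -27.1 -4.7
side slot 112 along 10.1 62.5 across -27.7 -3.8
side slot 136 along -54.9 -4.0 across -28.3 -3.1
side slot 155 along -120.4 -68.4 across -28.9 -2.7
```

Run:
```python
import numpy as np
a=np.array([198.6,618.3]);b=np.array([603.3,-211.6]);row=np.array([628.4,-63.7])
d=np.array([.1675,.9859])
for nm in("top","side"):
    P=np.load(nm+"P.npy"); z=np.load(nm+"0.npz")["z_map"]; Q=P[z>0]
    def near(p,q,w):
        t=np.clip(((Q[:,:2]-p)@(q-p))/((q-p)@(q-p)),0,1)
        m=np.linalg.norm(Q[:,:2]-p-t[:,None]*(q-p),axis=1)<w
        return np.percentile(Q[m][:,2],[50,99,100]).round(0)
    print(nm,"transit",near(a,b,90),"drag body",near(row-150*d,row+170*d,70),"start r30",near(b,b+.1,30),"start r65",near(b,b+.1,65),"end r65",near(row+170*d,row+170.1*d,65))
```

```text
top transit [ 2. 56. 90.] drag body [24. 83. 92.] start r30 [39. 45. 49.] start r65 [22. 84. 90.] end r65 [ 2. 45. 49.]
side transit [  3. 328. 354.] drag body [35. 85. 91.] start r30 [33. 46. 47.] start r65 [26. 84. 91.] end r65 [ 4. 45. 47.]
```

{"fn": "drive_tool", "kwargs": {
  "rows": [
    [[0, 0, 0, 0], [-0.8, -0.8, 0, 0], [-2, -2, 0, -0.02], [-4, -4, 0, -0.04], [-6, -6, 0, -0.06], [-8, -8, 0, -0.08], [-10, -10, 0, -0.1], [-12, -12, 0, -0.12], [-14, -14, 0, -0.14], [-16, -16, 0, -0.14], [-18, -18, 0, -0.14], [-20, -20, 0, -0.14], [-22, -22, 0, -0.14], [-24, -24, 0, -0.14], [-26, -26, 0, -0.14], [-28, -28, 0, -0.14], [-30, -30, 0, -0.14], [-31, -31, 0, -0.14], [-31.5, -31.5, 0, -0.14], [-31.5, -31.5, 0, -0.14]]
  ],
  "gripper": 0
}}

```text
t: 1.77
tool_pos: [402.4, 220.8, 238.6]
orientation: [-3.14, -0.0, 2.968]
wrist_force: [-0.2, 0.8, 0.6]
width: 0.2
```

{"fn": "drive_tool", "kwargs": {
  "rows": [
    [[-0.5, -0.7, 0, 0], [-1.4, -2, 0, 0], [-2.8, -4, 0, 0], [-4.5, -6.5, 0, 0], [-6.3, -9, 0, 0], [-8, -11.5, 0, 0], [-9.8, -14, 0, 0], [-11.5, -16.5, 0, 0], [-13.2, -19, 0, 0], [-15, -21.5, 0, 0], [-16.7, -24, 0, 0], [-18.5, -26.5, 0, 0], [-20.2, -29, 0, 0], [-22, -31.5, 0, 0], [-23.7, -34, 0, 0], [-25.3, -36.3, 0, 0], [-26.5, -38, 0, 0], [-27.1, -38.9, 0, 0], [-27.3, -39.1, 0, -0.005], [-27.3, -39.1, 0, -0.005]]
  ]
}}

```text
t: 3.43
tool_pos: [603.9, -211.1, 238.8]
orientation: [-3.14, -0.001, 2.974]
wrist_force: [0.8, 0.9, -0.4]
width: 0.1
```

{"fn": "drive_tool", "kwargs": {
  "rows": [
    [[0, 0, 0.5, 0], [0, 0, 2, 0], [0, 0, 4, 0], [0, 0, 6, 0], [0, 0, 8, 0], [0, 0, 10, 0], [0, 0, 11.5, 0], [0, 0, 12.5, 0], [0, 0, 13, 0], [0, 0, 13, 0], [0, 0, 13, 0]]
  ]
}}

```text
t: 4.35
tool_pos: [604.2, -211.3, 109.5]
orientation: [-3.14, -0.0, 2.974]
wrist_force: [-0.2, 0.3, -0.4]
width: -0.2
```

Run:
```python
from station import env
import cv2,numpy as np
s=env.get_state(); print(s["t"],s["tool_pos"],s["orientation"],s["wrist_force"])
for n in ("side","top"):
    f=env.grab_frame(n)
    im=f["img"][190:350,280:440] if n=="side" else f["img"][60:200,300:460]
    cv2.imwrite(f"pics/{n}1.png",cv2.resize(im[:,:,::-1],None,fx=3.7,fy=3.7,interpolation=cv2.INTER_CUBIC))
    z=f["z_map"];K=f["intrinsics"];T=f["T"]
    v,u=np.mgrid[:420,:560]
    P=np.stack([(u-K[0,2])*z/K[0,0],(v-K[1,2])*z/K[1,1],z],-1)@T[:3,:3].T+T[:3,3]
    q=P[(z>0)&(np.linalg.norm(P[...,:2]-s["tool_pos"][:2],axis=-1)<32)&(P[...,2]>60)]
    print(n,len(q))
    if len(q):
        print("zmin",np.sort(q[:,2])[:8].round(1))
        l=q[q[:,2]<125]; print(len(l), l.min(0).round(1) if len(l) else "", l.max(0).round(1) if len(l) else "")
```

```text
4.35 [ 604.17212666 -211.28441864  109.45322513] [-3.13984119e+00 -3.38951433e-04  2.97396608e+00] [-0.15713484  0.25602706 -0.37204654]
side 1172
zmin [104.6 104.9 107.3 109.2 109.9 110.1 110.2 110.5]
55 [ 593.5 -225.8  104.6] [ 614.5 -203.3  124.8]
top 1598
zmin [397.3 397.3 397.6 398.2 400.  400.  400.3 400.5]
0
```

View pics/side1.png

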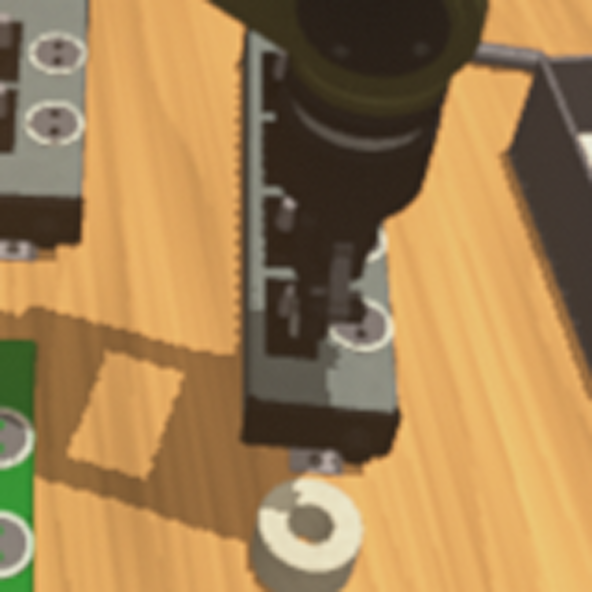

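Side picture: the closed fingertips are at crop (320,290), beside toggle 1 and on its gland side, above the top face. Measured depth puts the tip at z≈103 and the fingers centred on x≈604, which matches the pose. Next I descend to TCP z 84 (tip 36 mm above the face).

{"fn": "drive_tool", "kwargs": {
  "rows": [
    [[0, 0, 0.6, 0], [0, 0, 1.4, 0], [0, 0, 2.1, 0], [0, 0, 2.5, 0], [0, 0, 2.5, 0], [0, 0, 2.5, 0], [0, 0, 2.5, 0]]
  ]
}}

```text
t: 5.03
tool_pos: [604.8, -211.7, 85.4]
orientation: [-3.139, 0.001, 2.974]
wrist_force: [0.2, -0.8, 1.1]
width: 0.1
```

{"fn": "drive_tool", "kwargs": {
  "rows": [
    [[0, 0.3, 0.05, 0], [0.1, 1, 0.1, 0], [0.1, 1.8, 0.1, 0], [0.1, 2.6, 0.1, 0], [0.1, 3.4, 0.1, 0], [0.1, 4.2, 0.1, 0], [0.1, 5, 0.1, 0], [0.1, 5.8, 0.1, 0], [0.1, 6.6, 0.1, 0], [0.1, 7.4, 0.1, 0], [0.1, 8.2, 0.1, 0], [0.1, 9, 0.1, 0], [0.1, 9.8, 0.1, 0], [0.1, 10.6, 0.1, 0], [0.1, 11.4, 0.1, 0], [0.1, 12.2, 0.1, 0], [0.1, 13, 0.1, 0], [0.1, 13.8, 0.1, 0], [0.1, 14.6, 0.1, 0], [0.1, 15.4, 0.1, 0]]
  ]
}}

```text
t: 6.7
tool_pos: [629.7, -59.0, 84.1]
orientation: [-3.139, 0.001, 2.974]
wrist_force: [0.3, -1.0, 0.0]
width: 0.4
```

{"fn": "drive_tool", "kwargs": {
  "rows": [
    [[0, 0.8, 0, 0], [0, 1.6, 0, 0], [0, 2.4, 0, 0], [0, 3.2, 0, 0], [0, 4, 0, 0], [0, 4.9, 0, 0], [0, 5.8, 0, 0], [0, 6.7, 0, 0], [0, 7.6, 0, 0], [0, 8.5, 0, 0], [0, 9.4, 0, 0], [0, 10.3, 0, 0], [0, 11.2, 0, 0], [0, 12.1, 0, 0], [0, 13, 0, 0], [0, 13.9, 0, 0], [0, 14.8, 0, 0], [0, 15.7, 0, 0], [0, 16.5, 0, 0], [0, 17, 0, 0]]
  ]
}}

```text
t: 8.37
tool_pos: [658.2, 109.7, 83.7]
orientation: [-3.139, 0.001, 2.974]
wrist_force: [-0.8, -0.3, -0.3]
width: 0.0
```

{"fn": "drive_tool", "kwargs": {
  "rows": [
    [[0, 0.3, 0, 0], [0, 0.4, -1, 0], [0, 0.4, -3, 0], [0, 0.4, -5, 0], [0, 0.4, -7.5, 0], [0, 1, -10, 0], [0, 2.5, -12, 0], [0, 5, -13.5, 0], [0, 8, -14, 0], [0, 11, -14, 0], [0, 14, -14, 0], [0, 17, -14, 0], [0, 20, -14, 0], [0, 22, -14, 0], [0, 23, -14, 0], [0, 23, -14, 0]]
  ]
}}

```text
t: 9.7
tool_pos: [696.2, 338.6, 223.5]
orientation: [-3.14, 0.002, 2.976]
wrist_force: [0.2, -0.8, -0.3]
width: -0.1
```

Run:
```python
from station import env
import cv2,numpy as np
s=env.get_state(); print(s["t"],s["tool_pos"],s["wrist_force"])
c=np.array([646.2,-66.7]);d=np.array([.1675,.9859]);n=np.array([.9859,-.1675])
for nm in ("side","top"):
    f=env.grab_frame(nm)
    im=f["img"][170:320,240:400] if nm=="side" else f["img"][75:235,195:415]
    cv2.imwrite(f"pics/{nm}2.png",cv2.resize(im[:,:,::-1],None,fx=3.6,fy=3.6,interpolation=cv2.INTER_CUBIC))
    z=f["z_map"];K=f["intrinsics"];T=f["T"]
    v,u=np.mgrid[:420,:560]
    P=np.stack([(u-K[0,2])*z/K[0,0],(v-K[1,2])*z/K[1,1],z],-1)@T[:3,:3].T+T[:3,3]
    for name,cc,dd,ps in(("row",c-18*n,d,(-97.5,-32.5,32.5,97.5)),("short",None,None,(-32.5,32.5))):
        if cc is None:
            th=np.radians(82.73); dd=np.array([np.cos(th),np.sin(th)]); nn=np.array([dd[1],-dd[0]]); cc=np.array([471.2,40.1])-18*nn
        nn=np.array([dd[1],-dd[0]])
        L=(P[...,:2]-cc)@np.stack([dd,nn],1)
        for p in ps:
            m=(z>0)&(abs(L[...,0]-p)<32)&(abs(L[...,1])<12)&(P[...,2]>50)&(P[...,2]<110)
            print(nm,name,p,m.sum(),(P[m][:,2].max().round(1),(L[m][:,0]-p).min().round(1),(L[m][:,0]-p).max().round(1)) if m.any() else "")
```

```text
9.7 [696.2186488  338.57769717 223.51094967] [ 0.23041715 -0.82794996 -0.27816857]
side row -97.5 149 (np.float64(67.1), np.float64(-6.0), np.float64(32.0))
side row -32.5 147 (np.float64(68.1), np.float64(-32.0), np.float64(31.9))
side row 32.5 135 (np.float64(68.2), np.float64(-31.8), np.float64(31.7))
side row 97.5 133 (np.float64(69.4), np.float64(-32.0), np.float64(31.9))
side short -32.5 68 (np.float64(90.0), np.float64(-18.8), np.float64(4.7))
side short 32.5 69 (np.float64(89.2), np.float64(-20.9), np.float64(-3.7))
top row -97.5 129 (np.float64(67.7), np.float64(-3.0), np.float64(31.9))
top row -32.5 178 (np.float64(69.2), np.float64(-31.8), np.float64(31.8))
top row 32.5 165 (np.float64(68.1), np.float64(-31.8), np.float64(31.9))
top row 97.5 176 (np.float64(69.5), np.float64(-31.7), np.float64(31.9))
top short -32.5 96 (np.float64(89.6), np.float64(-17.1), np.float64(4.6))
top short 32.5 88 (np.float64(89.4), np.float64(-17.4), np.float64(4.5))
```

View pics/top2.png

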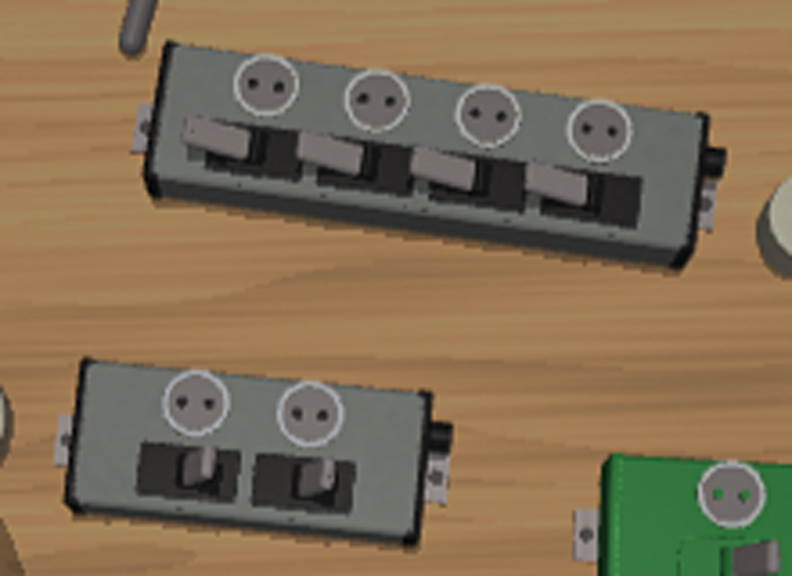

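View pics/side2.png

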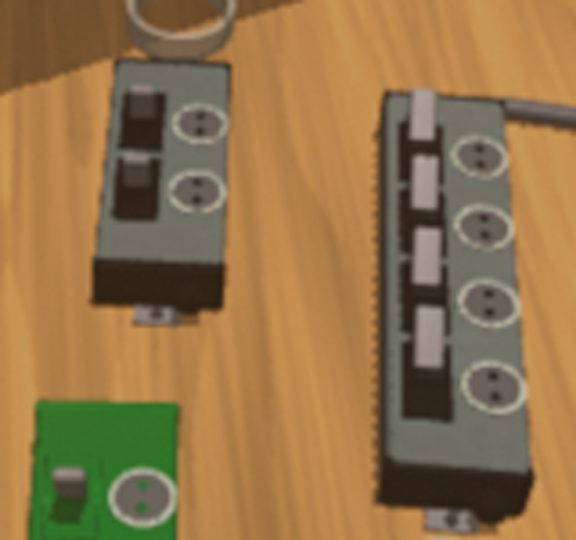

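All four long-strip toggles lie over to the off side: top crop (215,138), (330,153), (443,168) and (556,184). Their tops are at z≈68, about 27 mm above the face. The two short-strip toggles still stand at (200,465) and (318,478), tips at z≈89. The arm is clear.

```bash
python3 -c "
from station import env
s=env.get_state();print(s['t'],abs(s['qd']).max(),s['wrist_force'])
print(env.hand_in())"
```

```text
9.8 0.01884281067961991 [0.48416028 1.02290124 0.37225669]
the job is handed in; nothing more can be done
None
```

I switched off all four toggles of the long grey strip with one level drag of the closed fingers, from the cord-gland end to the off end. The fingertips ran about 36 mm above the strip's top face. The drag took two back-to-back move calls with no lift between them. I then raised the arm, moved it clear and handed the job in at about 9.8 s.

- **Long strip:** in both camera views all four toggles lie over to the off side, with their tops about 27 mm above the face.
- **Short strip:** both toggles are still on, with their tips about 48 mm above the face. I kept the arm away from the green look-alikes and saw no sign that they were touched.
- **Forces:** every wrist force reading I took was about 1 N or less. That is noise level, so I judged the result from the images, not from the forces.
- **Other checks:** no check failed. The two cameras agreed to about 2 mm, within the stated calibration.

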